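# Fit the sprung mandrel in the hardness-test fixture

## Robot

A 7-joint arm with a two-finger parallel gripper is mounted at the origin on the work surface. World frame = base frame: x ahead of the robot, y to its left, z up, the work surface at z = 0. Lengths are in m, angles in rad, forces in N, time in s.
With the tool pointing down it reaches from about 0.425 to 0.825 m from the base axis. Payload 3.6 kg.
Tool frame: the origin (TCP) lies where the fingers leave the gripper's body, on its centre line; the fingertips stand 73 mm ahead of it and the grasp point (between the pads) lies 54 mm ahead of it; x points along the fingers, y is the direction in which the jaws open and shut, and the axes are right-handed (so a half turn about x gives the same grasp; the last joint's range is limited). The gripper opens to 85 mm and grips with 20 to 120 N. Pads are 22 mm wide; open, the fingers measure 114 mm over their backs; the gripper's body (76 mm by 85 mm) begins 54 mm behind the grasp point. The pads swing forward as they close: fully open they stand 13 mm farther back than shut.
Start: joints at [-1.349, 0.615, -0.013, 1.423, 0.008, 1.103, -0.04], TCP at [0.16, 0.63, 0.304] pointing down, gripper open.
Joint ranges: [-3.12, 3.12], [-0.3, 2.06], [-1.34, 1.32], [0.26, 2.42], [-1.36, 4.5], [0.01, 1.98], [-2.84, 2.84]. Speed limits (rad/s): [2.79, 2.79, 3.14, 3.14, 3.14, 3.14, 3.14].

## Interface

Orientations are given as a unit quaternion [x, y, z, w].
In Python, from station import arm, snapshot, camera_info, ticket gives the robot as it stands. Calls block until the motion is done:
- arm.movep(position, orientation): joint-space move of the TCP to a pose.
- arm.line_to(position, velocity=0.15, ori=None): straight line of the TCP; ori=None keeps the orientation; velocity is the mean speed in m/s.
- arm.move_j(angles): joint-space move.
- arm.move_gripper(opening, effort=None): opening from 0.0 (shut) to 1.0 (fully open); effort is the grip in N (None keeps the last); returns when the fingers have stopped.
- arm.pause(seconds).
- arm.ik(position, orientation): joint angles nearest the present ones, or None.
- snapshot(name): name is "scene" or "top"; returns the picture (420x560x3 uint8, blue, green, red); there is no depth.
- camera_info(name): a dict with "fx", "fy", "cx", "cy" (pixels), "R" (3x3) and "t" (3): a world point X has camera coordinates R X + t. Camera axes: x right, y down, z forward; pixel columns grow to the right and rows downward; lengths in m; the calibration is good to about 2 mm. A picture is of the moment at which its call begins. camera_info takes no time and is no camera call.
A pose or a line that the arm cannot do raises arm.MotionError and nothing moves.
- ticket.finish_job(): hands the job in, once; it reports no verdict.
Readings, each from a call of its own:
- arm.read_time(): time.
- arm.read_joint_positions(): joint angles.
- arm.read_dq(): joint speeds.
- arm.read_effort(): joint torques, N m.
- arm.read_tool_pos(): TCP position.
- arm.read_eef_rot(): TCP orientation.
- arm.read_ft_force(): force on the tool from outside, world axes, zero at the start.
- arm.read_wrist_torque(): the same for the moment, N m.
- arm.read_opening(): opening from 0.0 (shut) to 1.0 (fully open).
Only numpy, scipy, OpenCV 4.12 (cv2) and the standard library are available. Lean on these libraries where they do the work, as an engineer would, in place of code of your own. Each camera call takes 0.05 s, during which the arm holds its last target. There are 200 camera calls.

## Task

Get the fixture ready for hose samples: pull the safety catch fully back, slide the clear hood fully back by its handle, then squeeze the sprung round-topped mandrel by its two tabs, lower it between the cheeks onto the rest block and let it spring out so that both pins sit home in their recesses. Leave the hood open and the catch withdrawn, and leave everything else on the bench, the flat-topped bar included, standing where it is.

Things in the scene. Friction and masses are not known exactly. Their poses are not given: they have to be found in the camera images.
- mandrel: sprung mandrel, the part to fit, on its flat foot (60 mm along x, 30 along y, 10 high). Told by its round drum: 28 mm diameter, 33 mm long, along its x, top 36 mm above the underside. Origin at the centre of the underside; x along the drum, z up; both ends alike, half a turn makes no difference. At each end a sprung plunger slides along x, with a thumb tab and a pin. About 0.2 kg
- tabs (a point): point midway between the mandrel's two upright thumb tabs, 55 mm above its underside, axes as the mandrel: the place to pinch, closing along x. Each tab is 22 mm wide (y), 5 mm thick (x), from 12 to 70 mm above the underside. Outer faces 64 mm apart when free, 44 mm when squeezed fully together
- plunger_a (a joint): how far the plunger at the mandrel's +x end is pressed in: 0 free, 0.010 m fully in, about 0.0015 seated in its recess. The spring pushes with 4 N free, 9 N fully in: a grip of 20 N or more draws both fully in and carries the part. Beyond the tab is a round-nosed pin, 8 mm diameter, axis 18 mm above the underside; pin tips 90 mm apart when free, 70 mm when squeezed
- plunger_b (a joint): the same for the plunger at the mandrel's -x end
- fixture: the fixture on its dark base plate (265 x 190 x 12 mm, from 75 mm before to 190 mm behind the origin, with a tongue to 183 mm towards -y for the catch). Origin on the table under the middle of the seat, x away from the robot (the way the hood slides), y to the left, z up. Fixed to the table
- seat (a point): middle of the top of the steel rest block (40 x 56 mm), 22 mm above the table: where the mandrel's origin must lie, its x along the fixture's y. Aluminium cheeks on both sides, inner faces at y = +-38.5 mm, 14 mm thick, 36 mm wide, tops 55 mm above the table; in each face a round recess, 11 mm diameter, 5 mm deep, centre 41 mm above the table. With the foot on the block the pins meet them
- hood (a joint): travel of the clear hood along the fixture's +x: 0 closed over the seat, 0.130 m fully back. Held by about 2 N of friction, stays where left; the catch blocks it after 2 mm
- hood_handle (a point): centre of the black handle bar on the hood's top, 12 mm thick (fixture x), 70 mm long (fixture y), 34 mm high, 123 mm above the table; moves with the hood. The hood spans 160 mm across, 100 mm along x (from 20 mm before the handle's centre to 80 mm behind), its top 106 mm above the table
- catch (a joint): travel of the safety catch bolt along the fixture's -y, away from the hood: 0 engaged, 0.028 m fully withdrawn; the hood is freed from about 0.014. About 1.5 N of friction, stays where left
- catch_ball (a point): centre of the 20 mm black ball on the catch's upright 10 mm post, 80 mm above the table (the post goes down to 26 mm), beside the hood on its -y side, 45 mm from the hood's wall when engaged; moves with the catch
- flat_bar: flat-topped companion of the mandrel, not wanted here: same foot, tabs and pins, but a flat 33 x 28 mm block, top 22 mm above the table, instead of the drum; origin under its middle
- disc: red rubber test disc, 50 mm across, 12 mm high; origin under its middle
- weight: brass weight, 40 mm across, 60 mm high; origin under its middle
- bottle: white bottle, 56 mm across, 140 mm high; origin under its middle
- gauge: dial gauge lying on its back, 54 mm across, 20 mm high, 30 mm stem along its +x; origin under the dial's middle
- screwdriver: screwdriver lying along its x, 180 mm long, under 35 mm high
- collar: steel ring, 44 mm outside, 16 mm high; origin under its middle
- cup: steel beaker, 64 mm across, 85 mm high; origin under its middle
There are look-alikes about, which are no part of the job. What is shaped like the mandrel but blue or red is not meant.

How it is judged:
By the outcome, as a careful person would: the job done as asked, in the order asked, and still so for the second after the job is handed in, with the robot touching nothing.
It also fails if it takes over 58 s, if anything falls off the work surface, if the arm or the gripper's body presses on something with over 40 N, if the wrist force passes 120 N, or if a joint passes its speed limit or range.

## Working session

There is one attempt and no reset: what is moved stays moved. The work goes in short steps, each a Python script; the robot and the scene stay as the last script left them, time stands still between calls to the robot, and variables do not carry over. Pictures are saved under pics/ and viewed, about 8 in all and at most 12, crops included, and the job is handed in when it is done.

```bash
ls; mkdir -p pics; python3 - <<'E'
from station import arm, snapshot, camera_info
import cv2
for n in("scene","top"):
    cv2.imwrite(f"pics/{n}0.png",cv2.resize(snapshot(n),None,fx=1.4,fy=1.4,interpolation=cv2.INTER_CUBIC)); 
    cv2.imwrite(f"raw_{n}0.png",snapshot(n)); print(camera_info(n))
print(arm.read_time(),arm.read_eef_rot())
E
```

```text
pics
{'fx': 531.5950041298789, 'fy': 531.5950041298789, 'cx': 274.4891834800974, 'cy': 211.16658259912327, 'R': array([[-0.86193532,  0.5069042 ,  0.01075323],
       [ 0.36739083,  0.63904325, -0.67575713],
       [-0.3494159 , -0.57850831, -0.73704591]]), 't': array([ 0.46035225, -0.1602115 ,  1.80530815])}
{'fx': 442.31253145756216, 'fy': 442.31253145756216, 'cx': 283.70889283953153, 'cy': 204.1473092399704, 'R': array([[-0.00779252, -0.99996664,  0.00244659],
       [-0.99879428,  0.00766475, -0.04848947],
       [ 0.0484691 , -0.0028215 , -0.9988207 ]]), 't': array([0.05233478, 0.56497741, 1.37070786])}
0.2 [ 0.08712546  0.70171552 -0.08826757  0.70157916]
```

View pics/scene0.png

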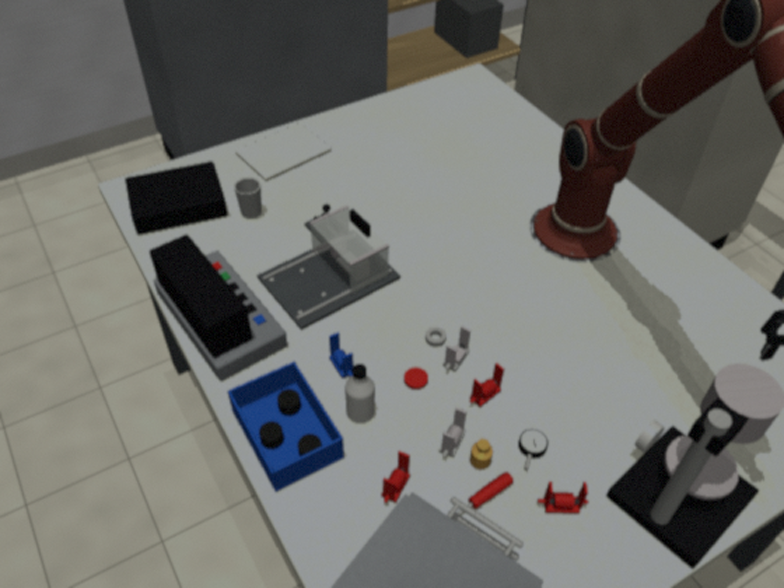

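View pics/top0.png

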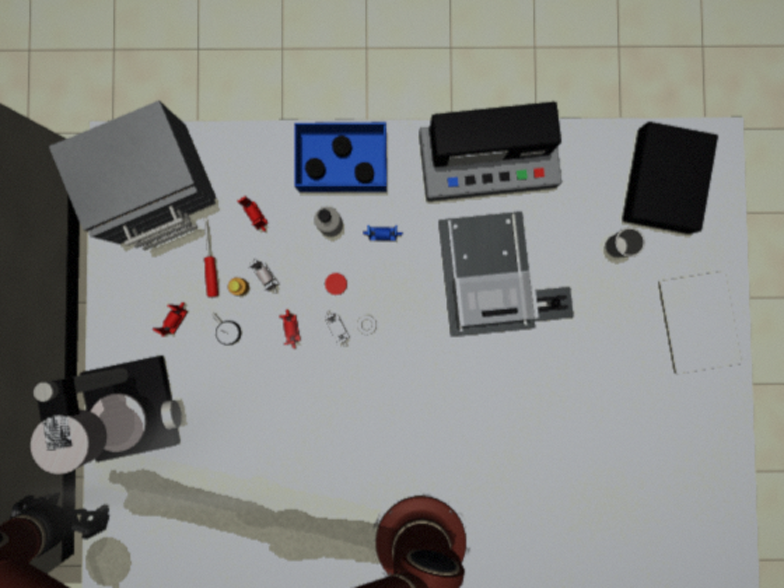

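Candidates (displayed top pixel / scene pixel):
- Grey part A: (264,275) / (454,435).
- Grey part B: (337,328) / (458,352).
- Red copies: top (253,213), (171,320), (290,328).
- Blue copy: top (383,233).

Only A or B can be the mandrel, so I'll check both in one close crop.

```bash
cat > h.py <<'E'
import numpy as np, cv2
from station import camera_info
def proj(n,X):
    c=camera_info(n);p=np.asarray(c['R'])@np.asarray(X,float)+c['t'];return np.array([c['fx']*p[0]/p[2]+c['cx'],c['fy']*p[1]/p[2]+c['cy']])
def ray(n,uv):
    c=camera_info(n);R=np.asarray(c['R']);d=R.T@np.array([(uv[0]-c['cx'])/c['fx'],(uv[1]-c['cy'])/c['fy'],1]);return -R.T@c['t'],d
def onz(n,uv,z):
    o,d=ray(n,uv);return o+d*(z-o[2])/d[2]
E
python3 - <<'E'
import cv2,numpy as np
t=cv2.imread('raw_top0.png');s=cv2.imread('raw_scene0.png')
def c(im,u,v,w,h,W,H): return cv2.resize(im[v-h:v+h,u-w:u+w],(W,H),interpolation=cv2.INTER_CUBIC)
a=np.hstack([c(t,189,196,20,15,400,300),c(t,241,234,20,15,400,300)])
b=np.hstack([c(s,324,311,20,15,400,300),c(s,327,251,20,15,400,300)])
cv2.imwrite('pics/c1.png',np.vstack([a,b]))
a=c(t,360,195,60,45,400,300)
cv2.imwrite('pics/c2.png',np.hstack([cv2.resize(t[148:242,312:412],(400,376),interpolation=cv2.INTER_CUBIC),cv2.resize(s[140:234,185:285],(400,376),interpolation=cv2.INTER_CUBIC)]))
E
```

```text
(no output)
```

View pics/c1.png

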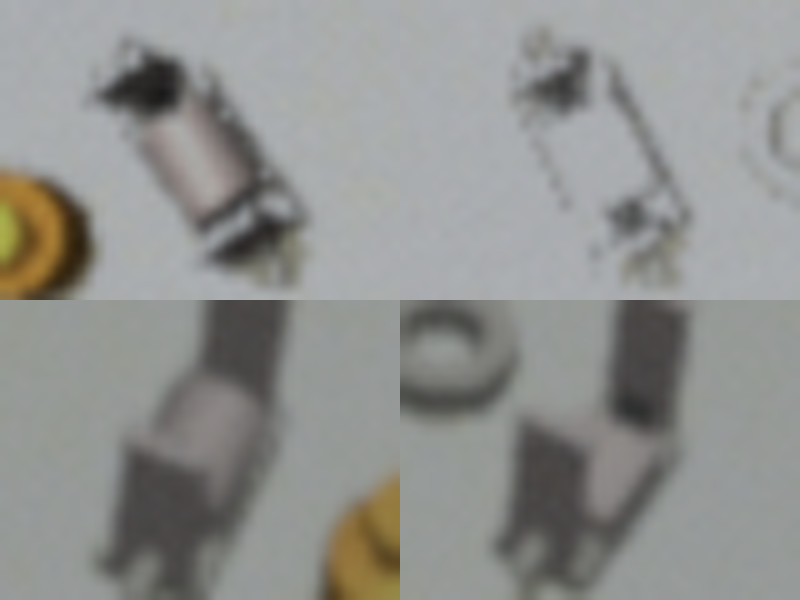

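View pics/c2.png

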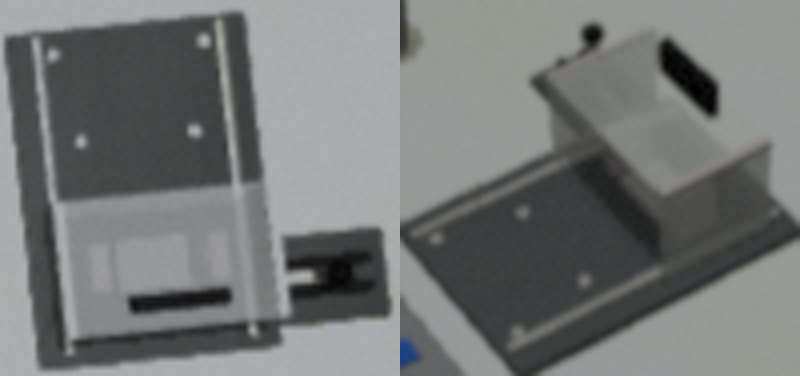

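A, at top raw (188.6,196.8), is the mandrel: it shows the curved drum. B, at (241,234), has a flat top. The hood is closed, the handle is at raw (357,223) and the ball is at raw (397,215). Next I'll measure poses.

```bash
python3 - <<'E'
from h import *
from station import arm
np.set_printoptions(precision=4,suppress=True)
t=cv2.imread('raw_top0.png');s=cv2.imread('raw_scene0.png')
o,_=ray('top',(0,0));print('topcam',o, 'scenecam',ray('scene',(0,0))[0])
P=[onz('top',(312+u/4-.4,148+v/4-.4),.012) for u,v in((7,37),(245,12),(280,340),(40,367))]
P=np.array(P);print(P, np.linalg.norm(P[0]-P[1]),np.linalg.norm(P[0]-P[3]))
ex=((P[0]-P[3])+(P[1]-P[2]))/2;ex/=np.linalg.norm(ex);ey=np.array([-ex[1],ex[0],0])
C=P.mean(0);O=C-ex*.0575;print('yaw',np.degrees(np.arctan2(ex[1],ex[0])),'origin',O)
def blob(n,im,box,cond):
    u0,v0,u1,v1=box;g=cond(im[v0:v1,u0:u1].astype(int)).astype(np.uint8)
    k,l,st,ce=cv2.connectedComponentsWithStats(g);i=1+st[1:,4].argmax();
    pts=np.argwhere(l==i)[:,::-1]+[u0,v0];r=cv2.minAreaRect(pts.astype(np.float32));return ce[i]+[u0,v0],st[i],r
dark=lambda a:a.max(2)<45
print('handle top',h:=blob('top',t,(338,215,375,230),dark));
print('handle scene',h2:=blob('scene',s,(247,145,270,175),dark))
print('ball',b:=blob('top',t,(390,208,406,224),lambda a:a.max(2)<30))
print('ball scene',b2:=blob('scene',s,(225,140,242,153),dark))
def tri(a,b):
    o1,d1=ray('top',a);o2,d2=ray('scene',b);d1/=np.linalg.norm(d1);d2/=np.linalg.norm(d2)
    A=np.stack([d1,-d2],1);k=np.linalg.lstsq(A,o2-o1,rcond=None)[0];p,q=o1+k[0]*d1,o2+k[1]*d2;return (p+q)/2,np.linalg.norm(p-q)
for nm,a,c,z in(('handle',h[0],h2[0],.14),('ball',b[0],b2[0],.085)):
    X,e=tri(a,c);print(nm,X,e,'plane',onz('top',a,z),'fix',(X-O)@ex,(X-O)@ey)
# mandrel drum
print('drum',onz('top',(188.6,196.8),.034), [onz('top',(169+u/10-.45,181+v/10-.45),.034) for u,v in((170,115),(228,198))])
# tab tops in scene/top: print gray crop
a=t[181:211,174:204].astype(int);print((a.sum(2)//3)[2:28].tolist().__repr__().replace('], ','],\n'))
E
```

```text
topcam [0.4983 0.0519 1.3964] scenecam [1.0865 0.9134 1.2174]
[[ 0.7139 -0.0466  0.012 ]
 [ 0.7323 -0.2345  0.012 ]
 [ 0.4741 -0.2573  0.012 ]
 [ 0.4545 -0.0695  0.012 ]] 0.1887882053914802 0.2604084364268727
yaw 5.047576375503814 origin [ 0.5364 -0.157   0.012 ]
handle top (array([356.2727, 222.6515]), array([ 7,  6, 24,  5, 66], dtype=int32), ((356.46533203125, 222.65345764160156), (2.786104202270508, 23.28386878967285), 84.2894058227539))
handle scene (array([256.8716, 159.0826]), array([  3,   6,  14,  17, 109], dtype=int32), ((257.0000305175781, 159.00001525878906), (19.798988342285156, 5.656853675842285), 45.0))
ball (array([396.3421, 216.3947]), array([ 0,  4, 14, 10, 76], dtype=int32), ((396.5, 216.5), (9.0, 13.0), 90.0))
ball scene (array([232.6154, 148.3846]), array([ 6,  7,  4,  4, 13], dtype=int32), ((232.5, 148.5), (3.0, 3.0), 90.0))
handle [ 0.5048 -0.1599  0.1227] 0.0008721257737298869 plane [ 0.5051 -0.1573  0.14  ] fix -0.03177530194886476 -0.00011287127851417467
ball [ 0.5235 -0.2877  0.0779] 0.0009815989465797271 plane [ 0.523  -0.2856  0.085 ] fix -0.0243677889606
[... 3252 characters left out ...]
164, 171, 171, 172, 172, 171, 173, 172, 164, 141, 124, 151, 141, 105, 71, 49, 47, 52, 88, 119, 159, 168, 170, 170, 171],
[107, 62, 32, 48, 118, 162, 172, 171, 171, 172, 172, 171, 172, 171, 161, 154, 141, 90, 53, 43, 53, 69, 74, 110, 126, 151, 167, 172, 172, 173],
[96, 54, 35, 52, 117, 162, 171, 171, 170, 173, 171, 171, 173, 172, 163, 139, 94, 64, 54, 59, 75, 93, 102, 111, 124, 145, 164, 172, 172, 170],
[75, 42, 39, 73, 134, 166, 170, 172, 171, 173, 171, 172, 175, 170, 160, 142, 124, 103, 91, 96, 107, 116, 130, 114, 125, 157, 171, 172, 173, 173],
[52, 38, 56, 104, 157, 171, 172, 172, 173, 173, 172, 172, 172, 174, 169, 170, 166, 149, 144, 143, 132, 127, 142, 117, 128, 163, 173, 174, 172, 173]]
```

```bash
cat >> h.py <<'E'
from scipy.spatial.transform import Rotation as Rn
def down(yaw): # tool x down, tool y at yaw (rad)
    c,s=np.cos(yaw),np.sin(yaw);return Rn.from_matrix(np.array([[0,c,s],[0,s,-c],[-1,0,0.]])).as_quat().tolist()
def tri(a,b):
    o1,d1=ray('top',a);o2,d2=ray('scene',b);d1=d1/np.linalg.norm(d1);d2=d2/np.linalg.norm(d2)
    k=np.linalg.lstsq(np.stack([d1,-d2],1),o2-o1,rcond=None)[0];p,q=o1+k[0]*d1,o2+k[1]*d2;return (p+q)/2,np.linalg.norm(p-q)
YAW=np.radians(5.05);EX=np.array([np.cos(YAW),np.sin(YAW),0]);EY=np.array([-EX[1],EX[0],0]);O=np.array([.5364,-.157,0])
def best(arm,p,yaw):
    c=[]
    for y in(yaw,yaw+np.pi):
        q=arm.ik(list(p),down(y))
        if q is not None:c.append((abs(q[6]),y,q))
    return min(c,key=lambda a:a[0]) if c else None
E
python3 - <<'E'
from h import *
from station import arm
np.set_printoptions(precision=3,suppress=True)
print('press head',tri((43,316),(532,283)),tri((83,300),(500,335)))
for n,p in(('ball',O+EX*-.0245-EY*.127+[0,0,.134]),('hood0',[.5048,-.1599,.188]),('hood130',np.array([.5048,-.1599,.188])+.13*EX),('seat',O+[0,0,.131]),('mand',[.588,.338,.109])):
    for y in ((YAW,) if n[0] in 'bh' else (YAW+np.pi/2,) if n=='seat' else (np.arctan2(.018,.0258),)):
        b=best(arm,p,y);print(n,b and (b[1],np.array(b[2])))
p=arm.read_tool_pos()
print(arm.ik([p[0],p[1],.5],arm.read_eef_rot()),arm.ik([.2,.5,.45],arm.read_eef_rot()))
E
```

```text
press head (array([0.283, 0.639, 0.299]), np.float64(0.00457098752219916)) (array([0.285, 0.64 , 0.084]), np.float64(0.00017815087418016366))
ball (np.float64(0.08813912722571364), array([ 0.188,  0.783,  0.459,  1.762, -0.497,  0.715,  1.002]))
hood0 (np.float64(0.08813912722571364), array([-0.093,  0.641,  0.558,  1.915, -0.497,  0.726,  0.845]))
hood130 (np.float64(0.08813912722571364), array([-0.048,  0.773,  0.438,  1.555, -0.387,  0.901,  0.612]))
seat (np.float64(4.800528107610403), array([-0.042,  0.748,  0.463,  1.871, -0.529,  0.646, -0.738]))
mand (np.float64(0.6091634656607725), array([-0.615,  0.872,  0.112,  1.51 , -0.124,  0.767,  0.156]))
[-1.354  0.529 -0.004  1.035  0.002  1.579 -0.035] [-1.226  0.329 -0.007  1.493  0.003  1.32   0.089]
```

```bash
python3 - <<'E'
from h import *
from station import arm, snapshot
np.set_printoptions(precision=4,suppress=True)
p=arm.read_tool_pos();arm.line_to([p[0],p[1],.48],.3)
b=O+EX*-.0245-EY*.127
arm.movep((b+[0,0,.30]).tolist(),down(YAW))
arm.move_gripper(.7)
arm.line_to((b+[0,0,.136]).tolist(),.12)
print(arm.read_ft_force())
arm.move_gripper(0,40); print('grip',arm.read_opening(),arm.read_ft_force(),arm.read_time())
s=snapshot('scene');t=snapshot('top')
cv2.imwrite('pics/c3.png',np.hstack([cv2.resize(t[148:242,342:442],(400,376)),cv2.resize(s[110:204,185:285],(400,376))]))
E
```

```text
[ 0.5977 -0.4814 -0.0448]
grip 0.20367158891560794 [1.1017 1.2122 2.6293] 6.7833
```

View pics/c3.png

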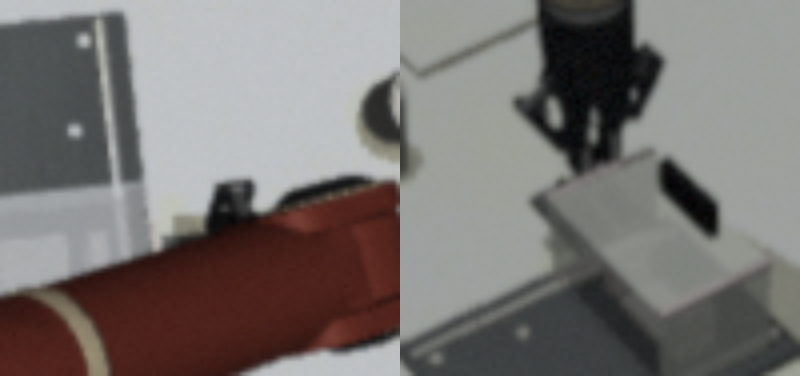

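The gripper is closed to 17 mm on the ball, beside the hood. Next I'll pull the catch back.

```bash
python3 - <<'E'
from h import *
from station import arm, snapshot
np.set_printoptions(precision=4,suppress=True)
p=np.array(arm.read_tool_pos())
for d in(.01,.02,.026,.028,.030,.032):
    arm.line_to((p-EY*d).tolist(),.06);f=np.array(arm.read_ft_force());print(d,f@EY,f,arm.read_opening())
    if f@EY>12:break
print(arm.read_tool_pos()-p)
arm.move_gripper(.6);
q=np.array(arm.read_tool_pos());arm.line_to([q[0],q[1],.26],.2)
# over handle, refined view
h=np.array([.5048,-.1599,0]);arm.line_to((h+[0,0,.26]).tolist(),.2)
arm.line_to((h+[0,0,.187]).tolist(),.12);print(arm.read_ft_force())
arm.move_gripper(0,40);print('grip',arm.read_opening(),arm.read_ft_force(),arm.read_time())
s=snapshot('scene');t=snapshot('top')
cv2.imwrite('pics/c4.png',np.hstack([cv2.resize(t[148:242,342:442],(400,376)),cv2.resize(s[110:204,185:285],(400,376))]))
E
```

```text
0.01 -1.5958563596766921 [ 0.6021 -1.5489  2.2862] 0.20513644979461512
0.02 -2.2740545256907727 [ 2.5694 -2.0559  0.5261] 0.2049824935115173
0.026 3.35992068044122 [0.3359 3.4027 5.3364] 0.20238919278389714
0.028 6.813495390935186 [-0.1313  6.8284  6.1334] 0.20185357757074912
0.03 9.748056179562868 [-0.7239  9.7221 10.5542] 0.20592168054451257
0.032 13.677852966169295 [-2.2464 13.5326 12.413 ] 0.1993882357092441
[ 0.0026 -0.0259 -0.0003]
[ 0.2112 -0.3327  0.9503]
grip 0.1312561857280968 [-0.6224  0.6301  3.9393] 11.85
```

View pics/c4.png

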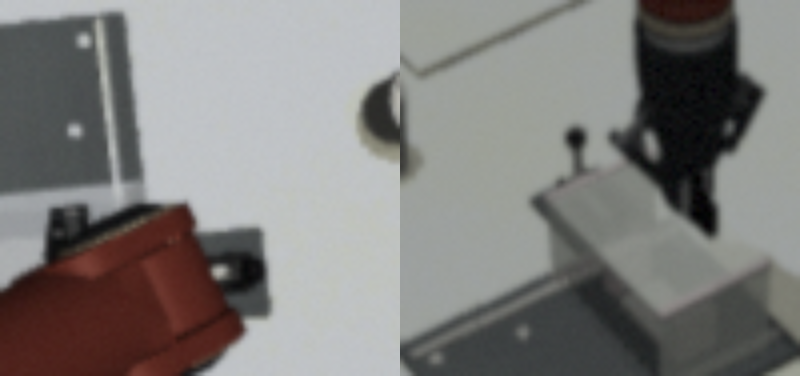

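The catch ball has moved out, and the force climbed as it would at an end stop. The handle bar is held at 11 mm. Next I'll slide the hood.

```bash
python3 - <<'E'
from h import *
from station import arm, snapshot
np.set_printoptions(precision=4,suppress=True)
p=np.array(arm.read_tool_pos())
for d in(.06,.12,.127,.130,.132,.134,.136):
    arm.line_to((p+EX*d).tolist(),.1);f=np.array(arm.read_ft_force());print(d,f@EX,f@EY,(np.array(arm.read_tool_pos())-p)@EX,arm.read_opening())
    if f@EX<-12:break
arm.move_gripper(.5);q=np.array(arm.read_tool_pos());arm.line_to([q[0],q[1],.30],.25)
m=np.array([.588,.338,.30]);arm.movep(m.tolist(),down(best(arm,m,np.arctan2(.018,.0258))[1]))
arm.line_to([.45,.34,.35],.3)
print(arm.read_time())
s=snapshot('scene');t=snapshot('top');cv2.imwrite('raw_scene1.png',s);cv2.imwrite('raw_top1.png',t)
f=lambda im,a:cv2.resize(im[a[1]:a[1]+50,a[0]:a[0]+66],(400,300),interpolation=cv2.INTER_CUBIC)
cv2.imwrite('pics/c5.png',np.vstack([np.hstack([f(t,(320,190)),f(t,(365,175))]),np.hstack([f(s,(225,130)),f(s,(291,280))])]))
E
```

```text
0.06 2.075493489447543 1.1194275402237126 0.0605994409905223 0.13396267246770102
0.12 3.121638977417702 3.418545664143846 0.12086767986009592 0.13146663370924344
0.127 0.4927329668133176 4.357971234572963 0.12726547810391403 0.13040294184245693
0.13 -0.21918810477393544 5.8769199171451545 0.12958413937167967 0.13538513521141074
0.132 -4.322062036045377 6.188594777718977 0.12984075293004235 0.1295490056112037
0.134 -8.792312792112545 7.482919641590976 0.1301314758964355 0.13232945804733554
0.136 -12.562500451173898 8.119834401799553 0.13040256769632974 0.13175529512911205
18.1333
```

View pics/c5.png

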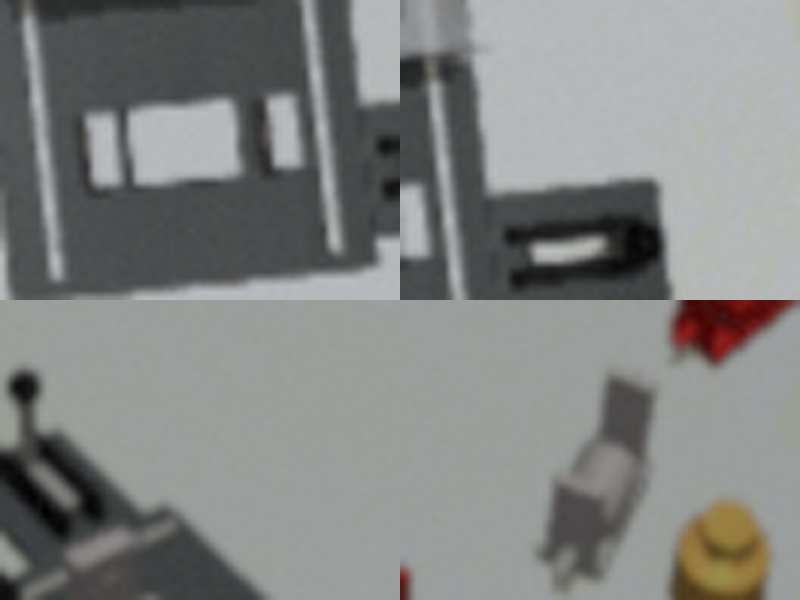

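Picture: the hood is off the seat. The rest block is at raw top (351,213), with cheek tops either side at (337,215) and (367,212). The catch ball is now at raw top (404,215), and the drum of A is clearly visible. Next I'll compute precise seat and mandrel poses.

```bash
python3 - <<'E'
from h import *
np.set_printoptions(precision=4,suppress=True)
t=cv2.imread('raw_top1.png');s=cv2.imread('raw_scene1.png')
g=t.astype(float).mean(2)
# soft-threshold centroids of bright patches + PCA-like rect
def patch(u0,v0,u1,v1,z):
    a=g[v0:v1,u0:u1];w=np.clip((a-100)/(165-100),0,1)
    V,U=np.mgrid[v0:v1,u0:u1];c=np.array([(w*U).sum(),(w*V).sum()])/w.sum()
    k,l,st,ce=cv2.connectedComponentsWithStats((a>125).astype(np.uint8));i=1+st[1:,4].argmax()
    X=onz('top',c,z);sc=(1.3964-z)/442.3
    U_,V_=U-c[0],V-c[1];M=np.array([[(w*U_*U_).sum(),(w*U_*V_).sum()],[(w*U_*V_).sum(),(w*V_*V_).sum()]])
    ev,E=np.linalg.eigh(M);print(c,X,'area mm2',w.sum()*sc*sc*1e6,'axis deg',np.degrees(np.arctan2(E[1],E[0])));return X
b=patch(340,205,361,222,.022)
l=patch(333,207,341,222,.055);r=patch(363,204,371,219,.055)
m=(l+r)/2;d=l-r;print('cheek mid',m,'sep',np.linalg.norm(d[:2]),'yaw',np.degrees(np.arctan2(-d[0],d[1])))
# rails: bright lines
for u0,u1 in((322,334),(368,380)):
    pts=[]
    for v in range(195,228):
        a=np.clip(g[v,u0:u1]-110,0,None)
        if a.sum()>40: pts.append(onz('top',((a*np.arange(u0,u1)).sum()/a.sum(),v),.014)[:2])
    vx,vy,x0,y0=cv2.fitLine(np.float32(pts),cv2.DIST_HUBER,0,.01,.01).ravel();print('rail',len(pts),np.degrees(np.arctan(vy/vx)),x0,y0)
print('ball',tri((403.8,214.8),(228.8,144.2)),'was',tri((396.6,215.5),(232.7,148.4)))
# mandrel in scene: dump gray mask contour
c=cv2.resize(s[285:335,310:336],None,fx=12,fy=12,interpolation=cv2.INTER_CUBIC)
c2=cv2.resize(t[181:211,172:206],None,fx=14,fy=14,interpolation=cv2.INTER_CUBIC)
H=max(c.shape[0],c2.shape[0]);pad=lambda i:cv2.copyMakeBorder(i,0,H-i.shape[0],0,0,cv2.BORDER_CONSTANT)
cv2.imwrite('pics/c6.png',np.hstack([pad(c),pad(c2)]));print(c.shape,c2.shape)
E
```

```text
[349.864  213.2341] [ 0.5351 -0.1575  0.022 ] area mm2 2170.8426644114124 axis deg [-95.5424 174.4576]
[336.6787 214.407 ] [ 0.531  -0.1124  0.055 ] area mm2 493.6610291990111 axis deg [173.8356  83.8356]
[366.5056 211.4328] [ 0.5393 -0.203   0.055 ] area mm2 492.7176677826171 axis deg [173.0341  83.0341]
cheek mid [ 0.5351 -0.1577  0.055 ] sep 0.09105745701142787 yaw 5.246890187643238
rail 33 5.523812 0.52756476 -0.086363874
rail 33 -2.5802848 0.53456074 -0.23339818
ball (array([ 0.5274, -0.3085,  0.0821]), np.float64(0.0005095775650263753)) was (array([ 0.5249, -0.2874,  0.079 ]), np.float64(0.0019468975750474204))
(600, 312, 3) (420, 476, 3)
```

View pics/c6.png

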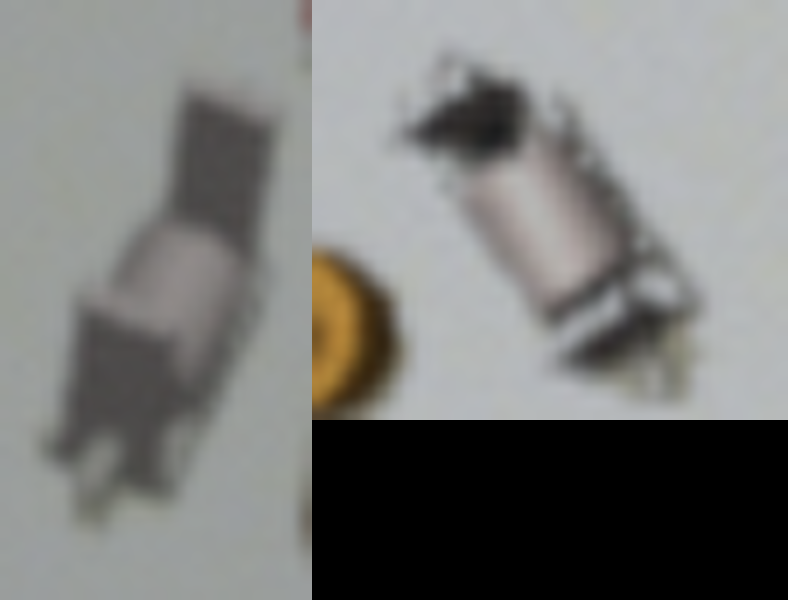

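```bash
python3 - <<'E'
from h import *
np.set_printoptions(precision=4,suppress=True)
P=lambda u,v:onz('scene',(310+(u+.5)/12-.5,285+(v+.5)/12-.5),.07)
n1,n2=P(80,302),P(174,348);f1,f2=P(195,78),P(283,103);i1,i2=P(185,96),P(272,122)
n=(n1+n2)/2;f=(f1+f2)/2;i=(i1+i2)/2
print('near',n,np.linalg.norm(n1-n2),'far out',f,np.linalg.norm(f1-f2),'in',i)
print('sep',np.linalg.norm(n-f),np.linalg.norm(n-i),'yaw',np.degrees(np.arctan2(*(n-f)[1::-1])),'from edges',[np.degrees(np.arctan2(*(a-b)[1::-1]))for a,b in((n1,n2),(f1,f2),(i1,i2))],'mid',(n+f)/2,'via inner',n+(i-n)*32/59)
T=lambda u,v,z:onz('top',(172+(u-312+.5)/14-.5,181+(v+.5)/14-.5),z)
print('top: drum ridge',T(552,222,.03), 'end pts',T(505,145,.036),T(590,275,.036))
for nm in('scene0','scene1'):
    g=cv2.imread(f'raw_{nm}.png').astype(float).mean(2)
    u0,v0,u1,v1=(226,141,240,153) if nm[-1]=='0' else (222,138,236,149)
    a=g[v0:v1,u0:u1];w=np.clip((120-a)/80,0,1);print(np.round(w,1))
    rows=[];
    Y,X=np.mgrid[v0:v1,u0:u1];k=(w>.0)
    print((w*X).sum()/w.sum(),(w*Y).sum()/w.sum())
E
```

```text
near [0.6163 0.3632 0.07  ] 0.02188705044151935 far out [0.5631 0.3268 0.07  ] 0.01947917707413184 in [0.5677 0.3296 0.07  ]
sep 0.06444837749167912 0.05907119758121944 yaw 34.348158588659636 from edges [np.float64(-60.476811669599215), np.float64(-49.171804402449865), np.float64(-50.06476227617148)] mid [0.5897 0.345  0.07  ] via inner [0.5899 0.345  0.07  ]
top: drum ridge [0.5908 0.3418 0.03  ] end pts [0.6075 0.3509 0.036 ] [0.5787 0.3322 0.036 ]
[[0.  0.  0.  0.  0.  0.  0.  0.  0.  0.  0.  0.  0.  0. ]
 [0.  0.  0.  0.  0.  0.  0.  0.  0.  0.  0.  0.  0.  0. ]
 [0.  0.  0.  0.  0.  0.  0.  0.  0.  0.  0.  0.  0.  0. ]
 [0.  0.  0.  0.  0.  0.  0.  0.  0.  0.  0.  0.  0.  0. ]
 [0.  0.  0.  0.  0.  0.  0.  0.1 0.  0.  0.  0.  0.  0. ]
 [0.  0.  0.  0.  0.  0.3 0.6 0.7 0.5 0.1 0.  0.  0.  0. ]
 [0.  0.  0.  0.  0.2 0.8 1.  1.  1.  0.4 0.  0.  0.  0. ]
 [0.  0.  0.  0.  0.4 1.  1.  1.  1.  0.6 0.  0.  0.  0. ]
 [0.  0.  0.  0.  0.3 1.  1.  1.  1.  0.5 0.  0.  0.  0. ]
 [0.  0.  0.  0.  0.1 0.7 1.  1.  0.7 0.1 0.  0.  0.  0. ]
 [0.  0.  0.  0.  0.  0.5 0.8 0.8 0.4 0.  0.  0.  0.  0. ]
 [0.  0.  0.  0.  0.3 0.6 0.5 0.4 0.1 0.  0.  0.  0.  0. ]]
232.5428228845495 148.73655361425148
[[0.  0.  0.  0.  0.  0.  0.  0.  0.  0.  0.  0.  0.  0. ]
 [0.  0.  0.  0.  0.  0.  0.  0.  0.  0.  0.  0.  0.  0. ]
 [0.  0.  0.  0.  0.  0.  0.  0.  0.  0.  0.  0.  0.  0. ]
 [0.  0.  0.  0.  0.  0.  0.1 0.  0.  0.  0.  0.  0.  0. ]
 [0.  0.  0.  0.  0.  0.4 0.7 0.7 0.4 0.  0.  0.  0.  0. ]
 [0.  0.  0.  0.  0.2 0.9 1.  1.  0.9 0.2 0.  0.  0.  0. ]
 [0.  0.  0.  0.  0.4 1.  1.  1.  1.  0.4 0.  0.  0.  0. ]
 [0.  0.  0.  0.  0.3 0.9 1.  1.  1.  0.3 0.  0.  0.  0. ]
 [0.  0.  0.  0.  0.  0.5 1.  1.  0.6 0.  0.  0.  0.  0. ]
 [0.  0.  0.  0.  0.  0.1 0.7 0.8 0.3 0.  0.  0.  0.  0. ]
 [0.  0.  0.  0.  0.  0.  0.4 0.6 0.2 0.  0.  0.  0.  0. ]]
228.54367100547066 144.5589511412941
```

```bash
python3 - <<'E'
from h import *
from station import arm, snapshot
np.set_printoptions(precision=4,suppress=True)
a,b=onz('scene',(232.7,147.9),.08),onz('scene',(228.5,143.9),.08);y=np.radians(5.35)
print('ball',a,b,'fix y',[(x-[.5351,-.1576,0])@[-np.sin(y),np.cos(y),0] for x in(a,b)])
arm.move_gripper(1.0,40)
m=np.array([.590,.3437,0]);y=best(arm,m+[0,0,.2],np.radians(34.2))[1];print(y)
arm.movep((m+[0,0,.22]).tolist(),down(y))
arm.line_to((m+[0,0,.110]).tolist(),.1);print(arm.read_ft_force())
arm.move_gripper(0,40);print('grip',arm.read_opening()*85,arm.read_ft_force(),arm.read_tool_pos())
arm.line_to((m+[0,0,.20]).tolist(),.1);print(arm.read_ft_force(),arm.read_opening()*85,arm.read_time())
s=snapshot('scene');cv2.imwrite('raw_scene2.png',s)
cv2.imwrite('pics/c7.png',cv2.resize(s[225:325,270:400],None,fx=5,fy=5,interpolation=cv2.INTER_CUBIC))
E
```

```text
ball [ 0.5236 -0.2879  0.08  ] [ 0.5263 -0.3124  0.08  ] fix y [np.float64(-0.1286339776616871), np.float64(-0.15335121014131867)]
0.5969026041820608
[-0.0013 -0.0051  0.0933]
grip 41.47703823414593 [-3.1309 -0.4726 12.4613] [0.5907 0.3435 0.1137]
[ 0.3197  0.2651 -2.5177] 40.90629715738785 22.3
```

View pics/c7.png

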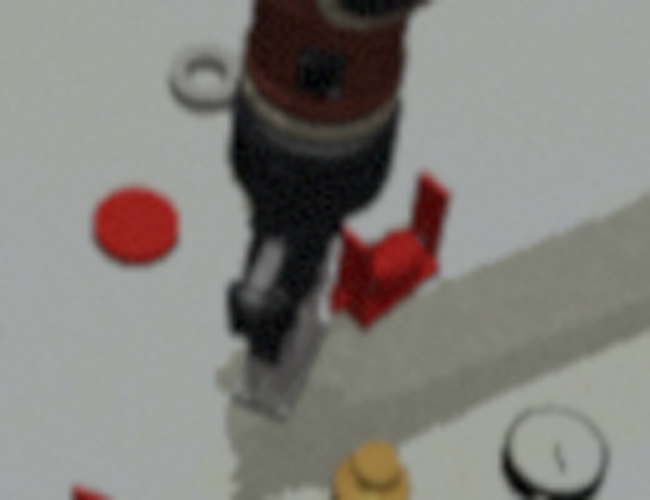

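The mandrel is gripped at 41 mm, so both plungers are fully in, and it's lifted with about 2.5 N on the wrist. The ball now measures y = -153 mm in the fixture frame, which is where fully withdrawn should be. Next I'll carry it over the seat.

```bash
python3 - <<'E'
from h import *
from station import arm, snapshot
np.set_printoptions(precision=4,suppress=True)
S=np.array([.5351,-.1576,0]);y0=np.radians(95.35)
p=np.array(arm.read_tool_pos());arm.line_to([p[0],p[1],.29],.25)
y=best(arm,S+[0,0,.29],y0)[1];print(y)
arm.movep((S+[0,0,.29]).tolist(),down(y))
arm.line_to((S+[0,0,.185]).tolist(),.15)
print(arm.read_tool_pos(),arm.read_opening()*85,arm.read_ft_force(),arm.read_time())
s=snapshot('scene');t=snapshot('top');cv2.imwrite('raw_scene3.png',s)
cv2.imwrite('pics/c8.png',cv2.resize(s[135:210,205:305],None,fx=8,fy=8,interpolation=cv2.INTER_CUBIC))
for n,d in(('S',0),('L',.0455),('R',-.0455)):
    print(n,(proj('scene',S+np.array([-np.sin(y0-np.pi/2),np.cos(y0-np.pi/2),0])*d+[0,0,.055 if d else .022])-[205,135])*8)
E
```

```text
4.805764095366387
[ 0.5356 -0.1581  0.1859] 41.39538374226469 [-1.4335 -0.5224 -2.906 ] 25.5417
S [353.6828 410.418 ]
L [417.4202 417.6526]
R [287.7799 285.694 ]
```

View pics/c8.png

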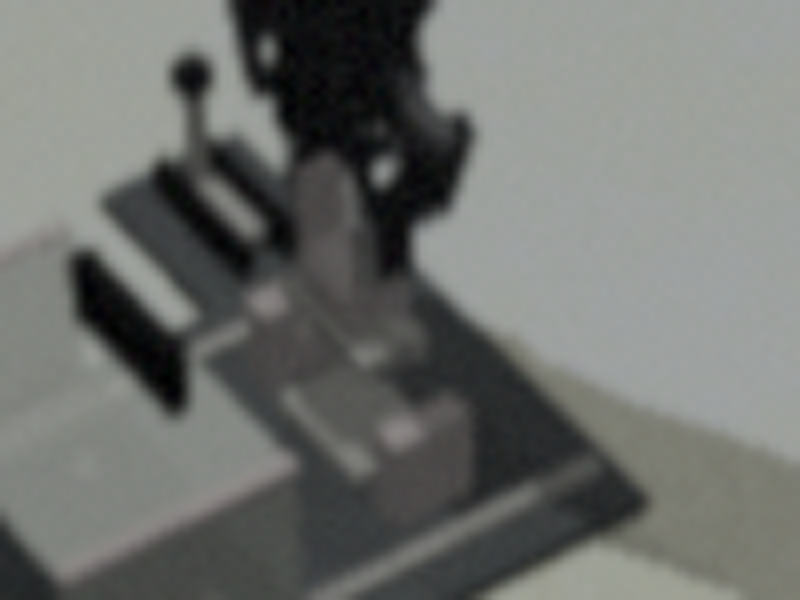

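```bash
python3 - <<'E'
from h import *
np.set_printoptions(precision=1,suppress=True)
y=np.radians(5.35);ex=np.array([np.cos(y),np.sin(y),0]);ey=np.array([-ex[1],ex[0],0])
P=np.array([.5356,-.1581,.0722])
pr=lambda X:(proj('scene',X)-[205,135]+.5)*8
for n,a,b,c in(('foot top +x+y',.015,.03,.01),('foot bot +x+y',.015,.03,0),('foot top +x-y',.015,-.03,.01),('foot bot +x-y',.015,-.03,0),('foot top -x+y',-.015,.03,.01),('drum top end+y',0,.0165,.036),('drum side +x end+y',.014,.0165,.022),('drum top end -y',0,-.0165,.036),('pin tip +y',0,.035,.018),('tab outer +x bottom',.011,.022,.012)):
    print(n,pr(P+ex*a+ey*b+[0,0,c]))
for n,a,b,c in(('cheek+ +x inner',.018,.0385,.055),('cheek+ -x outer',-.018,.0525,.055),('cheek+ +x outer',.018,.0525,.055),('cheek- +x inner',.018,-.0385,.055),('block +x+y',.02,.028,.022)):
    print(n,pr(np.array([.5351,-.1576,0])+ex*a+ey*b+[0,0,c]))
s=cv2.imread('raw_scene3.png').astype(int).mean(2).astype(int);print(s[168:184,240:262])
E
```

```text
foot top +x+y [363.4 363.5]
foot bot +x+y [364.  382.2]
foot top +x-y [277.3 275.8]
foot bot +x-y [278.3 294.5]
foot top -x+y [428.  332.2]
drum top end+y [374.6 278.4]
drum side +x end+y [345.1 319.7]
drum top end -y [326.5 230.5]
pin tip +y [402.8 340.1]
tab outer +x bottom [360.2 343.6]
cheek+ +x inner [372.7 430.2]
cheek+ -x outer [470.  413.2]
cheek+ +x outer [393.1 451.3]
cheek- +x inner [263.5 317.6]
block +x+y [355.3 476.2]
[[ 64  66  67  75  81  83  88  88  85  71  62  55  34  18  28  34  66 119
  144 156 158 159]
 [ 75  73  75  72  75  81  84  87  85  68  64  58  42  36  46  48  61  88
  120 145 154 159]
 [ 87  82  77  70  71  75  82  86  83  70  66  62  58  58  63  65  63  69
   92 121 145 155]
 [ 96  81  79  72  68  68  76  81  82  72  72  68  66  69  69  71  62  60
   65  86 117 143]
 [107  83  77  78  71  68  71  77  79  73  72  69  70  74  72  72  60  48
   50  57  80 117]
 [106  84  74  74  74  70  68  69  71  71  69  69  72  74  72  71  55  47
   46  46  54  81]
 [ 85  78  75  76  75  76  71  71  73  73  73  70  75  78  78  76  65  50
   46  44  43  54]
 [ 74  73  79  78  69  74  77  72  71  73  73  73  76  80  85  84  78  65
   49  44  44  44]
 [ 72  75  81  81  71  66  74  78  73  73  75  77  76  80  86  88  84  74
   56  44  46  43]
 [ 70  71  77  76  72  66  68  78  81  82  86  88  87  82  83  80  81  74
   60  46  44  43]
 [ 71  73  73  73  71  69  67  68  83 100 105 104 102  88  77  70  69  70
   56  45  46  47]
 [ 69  73  71  71  71  69  67  69  82 106 118 113 105  86  71  63  64  64
   52  45  44  44]
 [ 70  75  69  70  69  68  70  73  76  88 106  97  83  71  62  55  52  51
   49  42  44  43]
 [ 74  70  67  69  69  72  78  81  83  81  83  79  67  59  51  46  44  42
   41  42  45  46]
 [ 74  73  69  72  77  81  83  85  85  83  81  79  70  62  54  44  44  45
   45  44  42  43]
 [ 85  94  86  83  84  84  86  87  85  86  85  83  83  78  64  50  43  43
   46  50  55  52]]
```

The projected foot corner (363,363) and cheek corner (373,430) match the picture to about 1 px, so I'll lower it, watching the force.

```bash
python3 - <<'E'
from h import *
from station import arm, snapshot
np.set_printoptions(precision=4,suppress=True)
S=np.array([.5348,-.1572,0])
for z in(.17,.155,.145,.140,.1375,.136,.1345,.133,.1315,.130):
    arm.line_to((S+[0,0,z]).tolist(),.06);f=np.array(arm.read_ft_force());print(z,arm.read_tool_pos(),f)
    if f[2]>4 or np.hypot(f[0],f[1])>9:break
print(arm.read_opening()*85,arm.read_time())
E
```

```text
0.17 [ 0.5346 -0.157   0.1695] [ 0.9428 -0.4816 -1.7795]
0.155 [ 0.5346 -0.1571  0.1545] [-0.0807 -0.5371 -2.5194]
0.145 [ 0.5346 -0.157   0.1445] [-0.6155 -0.0314 -1.9885]
0.14 [ 0.5347 -0.1571  0.1397] [-0.5053  0.0959 -1.888 ]
0.1375 [ 0.5348 -0.1571  0.1374] [-0.0562 -0.6409 -2.939 ]
0.136 [ 0.5348 -0.1572  0.136 ] [ 0.0833 -0.1593 -1.2243]
0.1345 [ 0.5349 -0.1573  0.1357] [-2.3414  2.7208  5.4885]
41.18127953326508 27.7583
```

```bash
python3 - <<'E'
from h import *
from station import arm, snapshot
np.set_printoptions(precision=4,suppress=True)
for o in(.6,.7,.78):
    arm.move_gripper(o);print(o,arm.read_opening(),arm.read_ft_force())
arm.move_gripper(.92);print(arm.read_ft_force())
p=np.array(arm.read_tool_pos());arm.line_to([p[0],p[1],.16],.06);print(arm.read_ft_force())
arm.line_to([p[0],p[1],.27],.2);arm.line_to([p[0]-.05,p[1]+.25,.33],.3)
s=snapshot('scene');t=snapshot('top');cv2.imwrite('raw_scene4.png',s);cv2.imwrite('raw_top4.png',t);print(arm.read_time())
cv2.imwrite('pics/c9.png',np.hstack([cv2.resize(s[155:205,235:280],(400,444),interpolation=cv2.INTER_CUBIC),cv2.resize(t[190:235,330:370],(400,444),interpolation=cv2.INTER_CUBIC)]))
E
```

```text
0.6 0.603297967509947 [ 0.0171  0.3388 -2.7738]
0.7 0.7045119429957989 [ 0.0056 -1.3835 -2.9042]
0.78 0.7818451852110514 [-0.0701  0.1571  0.5094]
[0.9976 0.1532 0.4012]
[ 0.1908 -0.1372 -0.4333]
31.1833
```

View pics/c9.png

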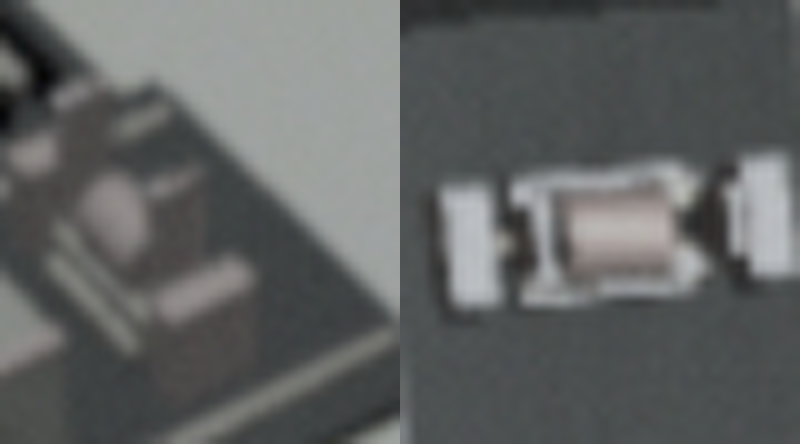

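```bash
python3 - <<'E'
from h import *
np.set_printoptions(precision=1,suppress=True)
S=np.array([.5351,-.1576,0]);y=np.radians(5.35);R=np.array([[np.cos(y),np.sin(y)],[-np.sin(y),np.cos(y)]])
t=cv2.imread('raw_top4.png').astype(int).mean(2).astype(int);print(t[205:222,333:369])
T=lambda u,v,z:R@(onz('top',(330+(u-400+.5)/10-.5,190+(v+.5)/9.87-.5),z)-S)[:2]*1e3
print('L tab',T(542,240,.092),'R tab',T(737,220,.092),'drum',T(622,233,.056))
Q=lambda u,v,z:R@(onz('scene',(235+(u+.5)/8.89-.5,155+(v+.5)/8.88-.5),z)-S)[:2]*1e3
print('scene near tab top',Q(152,187,.092),Q(203,167,.092),'far tab top',Q(58,105,.092),Q(100,82,.092),'foot top edge +x',Q(55,225,.032),Q(150,310,.032),'block edge',Q(50,260,.022),Q(130,350,.022))
y0=np.array([cv2.imread('raw_scene1.png'),cv2.imread('raw_scene4.png')]).astype(int)
d=np.abs(y0[0]-y0[1]).max(2)>40;k,l,st,ce=cv2.connectedComponentsWithStats(d.astype(np.uint8));print([(s[:5].tolist()) for s in st[1:] if s[4]>8])
E
```

```text
[[ 81  82  80  80  78  75  79  78  78  76  80  74  77  78  76  74  73  73
   74  76  78  79  84  83  82  77  78  76  75  74  81  98 102 112 117 104]
 [ 79  80  80  76  77  79  75  78  76  81  80  82  83  86  86  76  77  77
   88  96 105 112 124 130 128 102  84  79  71  67  83 139 155 164 161 135]
 [ 80  84  84  82  82  81  74  73  88  97 111 116 125 130 128 122 124 124
  137 141 141 142 153 169 173 141 115  90  64  55  75 161 182 186 183 147]
 [ 82 101 107 108 116 105  82  70 123 144 148 151 155 157 163 161 160 162
  162 159 137 132 125 151 173 167 143  91  63  86 121 164 184 187 183 154]
 [ 82 140 154 156 163 145  97  73 158 176 158 151 120 123 129 130 131 136
  129 126 120 117 119 140 172 174 121  71  58 116 166 164 180 188 185 168]
 [ 71 151 181 186 186 169 108  70 135 153 162 163 108 110 126 132 133 135
  135 138 141 139 140 143 153 152  91  53  52  92 165 156 177 188 187 180]
 [ 64 131 176 185 188 179 112  61  72  84 151 173 112 111 144 157 159 160
  158 159 159 162 160 155 116  91  57  46  48  77 159 144 172 188 189 181]
 [ 62 116 171 187 190 179 113  58  51  63 138 171 107 107
[... 1447 characters left out ...]
9.1] R tab [ -0.8 -28.8] drum [-0.8 -0.3]
scene near tab top [ 6.  25.3] [-14.   27.2] far tab top [  9.6 -28. ] [ -9.  -29.4] foot top edge +x [ 11.3 -31.2] [ 7.6 24.2] block edge [ 17.3 -25.9] [19.2 28.3]
[[372, 0, 148, 235, 6486], [467, 3, 8, 16, 53], [526, 2, 27, 19, 65], [522, 10, 38, 59, 1166], [426, 12, 11, 20, 109], [537, 24, 10, 9, 21], [291, 33, 144, 150, 6394], [362, 35, 9, 5, 18], [444, 53, 73, 76, 976], [406, 88, 5, 8, 29], [411, 92, 5, 10, 18], [418, 94, 4, 8, 11], [438, 130, 5, 5, 15], [240, 164, 7, 3, 12], [242, 168, 4, 5, 13], [245, 175, 11, 5, 37], [358, 178, 135, 126, 3869], [245, 182, 10, 6, 37], [385, 186, 55, 51, 1286], [298, 216, 74, 31, 1019], [314, 293, 19, 35, 308]]
```

Both tabs measure ±29 mm about the seat middle. A seated part should show ±28, and a pin stuck on a cheek face would show about ±23. To confirm the foot is down on the block, I'll touch the drum top gently with the shut fingers. Contact should come at TCP z ≈ 0.131.

```bash
python3 - <<'E'
from h import *
from station import arm, snapshot
np.set_printoptions(precision=4,suppress=True)
S=np.array([.5346,-.1576,0])
arm.move_gripper(0,30)
y=best(arm,S+[0,0,.27],np.radians(5.35))[1]
arm.movep((S+[0,0,.27]).tolist(),down(y))
arm.line_to((S+[0,0,.145]).tolist(),.15);b=np.array(arm.read_ft_force());print(b,arm.read_time())
for z in np.arange(.138,.1255,-.001):
    arm.line_to((S+[0,0,z]).tolist(),.05);f=np.array(arm.read_ft_force())-b;print(round(z,4),arm.read_tool_pos()[2],f)
    if f[2]>7 or np.hypot(f[0],f[1])>6:break
arm.line_to((S+[0,0,.27]).tolist(),.2);arm.line_to((S+[-.05,.25,.33]).tolist(),.3)
s=snapshot('scene');t=snapshot('top');print(arm.read_time())
a=cv2.imread('raw_top4.png').astype(int);print('top seat diff',np.abs(a-t)[200:225,330:372].max(), np.abs(a-t)[200:225,330:372].mean())
cv2.imwrite('pics/c10.png',np.hstack([cv2.resize(s[120:220,190:330],(400,286),interpolation=cv2.INTER_CUBIC),cv2.resize(t[140:240,300:440],(400,286),interpolation=cv2.INTER_CUBIC)]))
E
```

```text
[-0.0583  0.0524  0.3946] 34.4167
0.138 0.13804182171890522 [ 0.5279 -0.2919 -0.8898]
0.137 0.1370758298373871 [ 0.6333 -0.1932  0.2662]
0.136 0.1359481692865347 [-0.6419 -0.0451 -0.6436]
0.135 0.1349175764206179 [ 0.6183  0.2894 -0.6997]
0.134 0.13393262154699226 [ 0.2308 -0.363  -1.0036]
0.133 0.13295465655006478 [ 0.0571  0.2009 -0.2425]
0.132 0.13194557808222862 [-0.5292  0.4855  0.0529]
0.131 0.1309567332086958 [-0.4822 -0.6905  0.6072]
0.13 0.13067894491239188 [-0.1178  0.0987  5.532 ]
0.129 0.13058928919625967 [-2.4491  1.727  11.0678]
38.9417
top seat diff 36 2.058095238095238
```

View pics/c10.png

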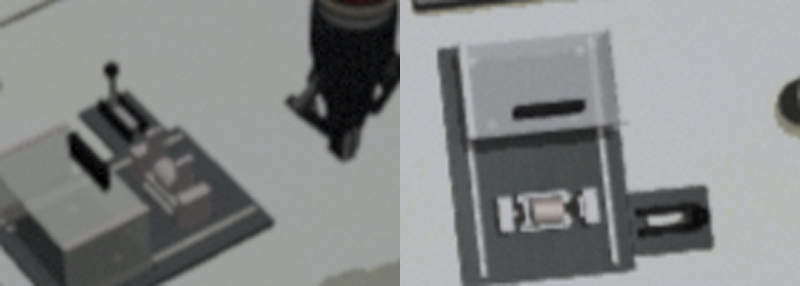

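The fingers met the drum firmly at TCP z = 0.1307, against 0.131 expected, so the foot is on the block. The picture shows the mandrel between the cheeks, the hood back and the catch out at its end, with the robot clear. I'm handing in.

```bash
python3 -c "
from station import ticket,arm
print(arm.read_time());print(ticket.finish_job())"
```

```text
38.9417
the job is handed in; nothing more can be done
None
```

The fixture is ready for hose samples, and I handed the job in at 38.9 s. I pulled the catch back, slid the hood back, then fitted the round-topped mandrel. I never gripped the flat-topped bar or anything else on the bench.

- **Catch:** it came up against a firm stop. Its ball then measured y = -153 mm in the fixture frame, where fully withdrawn should be. The measured travel was only about 25 mm against the nominal 28. The ball's starting position read 3–4 mm farther out than nominal, so I trusted the stop and the end position.
- **Hood:** it travelled 130 mm to its stop and stayed there in the last picture.
- **Mandrel:** after release, both tabs measured ±29 mm about the seat middle, where seated is ±28 and a pin stuck on a cheek face would be ±23. Pressing the drum top with the shut fingers met resistance at the height expected with the foot on the block (0.1307 m against 0.131 m).
- **Weakest check:** the top view put the mandrel about 0.8 mm off centre along the fixture's x, which is within the recess clearance. One rough reading of the near tab from the scene camera gave about -4 mm. I put that down to picking the wrong edge and did not resolve it.
- **Bench items:** I did not measure the other items' positions at the end.

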